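# Slide the sample tin into the mixer's well

## Robot

A 6-joint arm with a two-finger parallel gripper is mounted at the origin on the work surface. World frame = base frame: x ahead of the robot, y to its left, z up, the work surface at z = 0. Lengths are in m, angles in degrees, forces in N, time in s.
With the tool pointing down it reaches from about 0.4 to 0.825 m from the base axis. Payload 7 kg.
Tool frame: the origin (TCP) lies on the mounting face of the last link; the fingertips stand 178 mm ahead of it and the grasp point (between the pads) lies 159 mm ahead of it (ctrl.tip_extent is the distance from the TCP to the fingertips, in m); z points along the fingers, y is the direction in which the jaws open and shut (so a half turn about z gives the same grasp; the last joint's range is limited). The gripper opens to 88 mm and grips with 3 to 60 N. Pads are 19 mm wide; open, the fingers measure 130 mm over their backs; the gripper's body (78 mm by 193 mm) begins 47 mm behind the grasp point.
Start: joints at [-59.295, 20.546, 0.682, 0, -70.136, -16.507], TCP at [0.166, -0.654, 0.405] pointing down, gripper open.
Joint ranges: [-176.03, 176.03], [-82.01, 121.73], [-58.28, 71.71], [-173.87, 95.51], [-174.79, -0.11], [-173.66, 173.66]. Speed limits (degrees/s): [136.94, 136.94, 172.46, 180, 180, 180].

## Interface

Orientations are given as [roll, pitch, yaw] about the fixed x, y, z axes, in that order (R = Rz(yaw) Ry(pitch) Rx(roll)).
In Python, from plant import ctrl gives the robot as it stands. The module is installed in compiled form; this text tells all that it offers.
- The arm moves only by the tool carry_out, never from a script. Its argument "moves" is text: rows parted by semicolons, each of 7 numbers parted by spaces: the finger opening in m, from 0 to 0.0876, then the shift along the tool's x, y, z in m, then the turn, a rotation vector about the tool's x, y, z in rad. A call has 1 to 20 rows; each row is the pose to reach, as a shift and turn from the pose commanded when the call began, along the tool's axes at that moment; what a row does not reach only later rows make up. A row lasts 1/10 s, in which the tool goes at most 50 mm and 8.59 degrees, less where a joint would pass 70% of its speed; a pose out of reach is approached as far as the arm can. A call with a gripper value outside its range is refused whole. The fingers move at their own pace and stop on an object; the grip force is fixed at half the most. Time passes only in rows, so rows that repeat a pose let the fingers close. It gives the time, the measured TCP pose, the force and the opening at its end, in the units of the state.
- ctrl.get_obs(): the state, without advancing time (a new reading comes with each control period).
- ctrl.snapshot(name): name is "scene" or "side" or "wrist"; returns a dict with "image" (400x640x3 uint8, red, green, blue), "K" (3x3 intrinsics, pixels), "R" (3x3) and "t" (3): a world point X has camera coordinates R X + t. Camera axes: x right, y down, z forward; pixel columns grow to the right and rows downward; lengths in m; the calibration is good to about 2 mm. A picture is of the moment at which its call begins. There is no depth.
- ctrl.close_job(): hands the job in, once; it reports no verdict.
Trained networks look in a picture, given as the dict that the camera call returned (one of the last four; its "shot" number tells which), for a name from the list of things; names that differ only in an ending like _2 or _b are one class to them, and where a whole thing is asked for, a point or a joint stands for the part that bears it (a point fixed in the world has none). Each returns a list of dicts, best first, with "confidence" (0 to 1); they miss things now and then, are a little off and sometimes report something else, mostly with a low value. They report only what shows in the picture. A call takes as long as a camera call. They do not tell look-alikes from the thing itself.
- ctrl.recognise(picture, label): "extent" ([left, top, right, bottom] in pixels, round what is visible of it).
- ctrl.trace(picture, label): "region" (400x640 bool, what is visible of it) and "extent" ([left, top, right, bottom] in pixels, round what is visible of it).
- ctrl.mark_of(picture, label): "at" ([row, column] in pixels: a listed point, or the origin of a listed thing).
The state is a dict: "clock": time; "joint_pos": joint angles; "qvel": joint speeds; "tau": joint torques, N m; "tool_pos": TCP position; "orientation": TCP orientation; "force": force on the tool from outside, world axes, zero at the start; "moment": the same for the moment, N m; "opening": finger opening in m.
Only numpy, scipy, OpenCV 4.12 (cv2) and the standard library are available. Lean on these libraries where they do the work, as an engineer would, in place of code of your own. Each camera call takes 0.05 s, during which the arm holds its last target.

## Task

On the bench mixer, slide the small tin along the metal deck, upright and without lifting it off, until it drops into the round well in the middle of the deck. Let go of it so that it stands flat on the well's floor, and leave the large tin where it stands.

Things in the scene. Friction and masses are not known exactly. Their poses are not given: they have to be found in the camera images.
- small_tin: The small round lidded steel paint tin with a plain paper band, 60 mm in diameter and 66 mm tall, about 0.2 to 0.4 kg, standing on the deck to one side of the well (which side varies). Rigid, smooth upright sides. Origin at the centre of its underside, z up along its axis.
- large_tin: The large round lidded steel paint tin with a plain paper band, 84 mm in diameter and 108 mm tall, standing on the deck on the other side of the well; it is to be left alone. Origin at the centre of its underside, z up.
- deck: The bench mixer, fixed: a flat bare metal deck 170 mm wide (its x) and 460 mm long (its y), top 40 mm above the bench, a round well in its middle. A grey control housing (70 mm wide, 300 mm long, 55 mm tall above the bench) runs along its +x edge. Origin on the bench under the deck's middle, z up. The tins start 140 to 165 mm from the well along +y and -y, within 15 mm of the middle line.
- well (a point): The centre of the well's mouth, level with the deck's top: a round recess in the middle of the deck, 80 mm in diameter and 18 mm deep, with straight walls and a flat dark floor. The mouth is 40 mm above the bench; axes as the deck's.
Things that resemble listed ones, but are neither listed nor needed, are in the scene too. Leave any blue or purple look-alike of the small_tin alone.

How it is judged (in metres and radians):
At the end, for the whole second after the job is handed in: The small tin is released and at rest, upright (within 6 degrees), on the well's floor (its underside at least 14 mm below the deck's top, within 14 mm of the well's centre; the 80 mm well allows about 10 mm of play), and the large tin is within 20 mm of where it stood (horizontal distance between small_tin and well below 0.014 m and z of small_tin in the frame of well below -0.014 m and angle between small_tin's own z axis and vertical below 0.1 rad and linear speed of small_tin below 0.02 m/s and distance of large_tin from where it was at the start of the episode below 0.02 m); the robot touches nothing.
It fails at once if the small tin is lifted more than 15 mm off the deck's top (z of small_tin in the frame of well above 0.015 m).
It fails at once if the small tin is tipped by more than 40 degrees (angle between small_tin's own z axis and vertical above 0.7 rad).
It fails at once if the large tin is pushed more than 20 mm or tipped (distance of large_tin from where it was at the start of the episode above 0.02 m or angle between large_tin's own z axis and vertical above 0.35 rad).
It also fails if it takes over 32 s, if anything falls off the work surface, if the arm or the gripper's body presses on something with over 40 N, if the wrist force passes 120 N, or if a joint passes its speed limit or range.

## Working session

There is one attempt and no reset: what is moved stays moved. The work goes in short steps, Python scripts to look and compute and a tool call to move; the robot and the scene stay as the last step left them, time stands still between calls to the robot, and variables do not carry over. Pictures are saved under pics/ and viewed, and the job is handed in when it is done.

Besides the shell and the picture viewer there is one more tool, called by a JSON object that holds its "op" and its "data". carry_out: Moves the arm, as the interface text tells. Its arguments: {"type":"object","properties":{"moves":{"type":"string"}},"required":["moves"]}

```bash
mkdir -p pics
cat > h.py <<'E'
import numpy as np,cv2
from plant import ctrl
def save(p,n): cv2.imwrite('pics/'+n+'.png',cv2.cvtColor(p['image'],cv2.COLOR_RGB2BGR))
def at_z(p,u,v,z):
    K,R,t=map(np.array,(p['K'],p['R'],p['t'])); d=R.T@np.linalg.solve(K,[u,v,1]); c=-R.T@t
    return c+d*(z-c[2])/d[2]
def proj(p,X):
    q=np.array(p['K'])@(np.array(p['R'])@np.array(X)+np.array(p['t'])); return q[:2]/q[2]
E
python3 - <<'E'
from h import *
np.set_printoptions(precision=3,suppress=True)
o=ctrl.get_obs(); print(o['clock'],o['tool_pos'],o['orientation'],o['opening'],ctrl.tip_extent)
for n in ("scene","side"):
    p=ctrl.snapshot(n); save(p,n+'0')
    for l in ("small_tin","large_tin","deck","well"):
        print(n,l,[(np.round(r['at'],1),round(r['confidence'],2)) for r in ctrl.mark_of(p,l)],[(np.round(r['extent'],0),round(r['confidence'],2)) for r in ctrl.recognise(p,l)] if l!='well' else '')
        for r in ctrl.mark_of(p,l): print(at_z(p,r['at'][1],r['at'][0],0 if l=='deck' else .04))
E
```

```text
0.0 [ 0.165 -0.654  0.404] [ 179.904   -0.008 -165.814] 0.08790195808896956 0.1781
scene small_tin [(array([203.6, 358.1]), 0.97), (array([182.4, 268. ]), 0.93), (array([138.6, 333. ]), 0.65), (array([266.3, 301.7]), 0.5)] [(array([324., 109., 353., 152.]), 0.92), (array([250., 147., 286., 194.]), 0.77), (array([342., 166., 377., 215.]), 0.66)]
[0.585 0.081 0.04 ]
[0.428 0.004 0.04 ]
[0.438 0.181 0.04 ]
[ 0.599 -0.081  0.04 ]
scene large_tin [(array([325.7, 246.2]), 0.64)] [(array([195., 263., 274., 356.]), 0.61)]
[ 0.607 -0.204  0.04 ]
scene deck [(array([268.6, 301.2]), 0.8)] [(array([155., 157., 430., 400.]), 0.92)]
[ 0.586 -0.07   0.   ]
scene well [(array([253.5, 299.3]), 0.62), (array([266. , 302.3]), 0.24)] 
[ 0.58  -0.067  0.04 ]
[ 0.6  -0.08  0.04]
side small_tin [(array([236.2, 248.5]), 0.91), (array([167.4, 237.3]), 0.87), (array([179.9, 334.6]), 0.76)] [(array([319., 138., 355., 190.]), 0.84), (array([222., 194., 265., 252.]), 0.74), (array([220., 129., 254., 176.]), 0.72)]
[ 0.407 -0.011  0.04 ]
[0.415 0.156 0.04 ]
[0.575 0.076 0.04 ]
side large_tin [(array([316.9, 424.9]), 0.82)] [(array([392., 238., 480., 346.]), 0.93)]
[ 0.606 -0.21   0.04 ]
side deck [(array([256.4, 370. ]), 0.83), (array([242.2, 367.4]), 0.23)] [(array([272., 144., 519., 400.]), 0.91)]
[ 0.588 -0.071  0.   ]
[ 0.595 -0.043  0.   ]
side well [(array([239.6, 368.1]), 0.75)] 
[ 0.582 -0.067  0.04 ]
```

View pics/scene0.png

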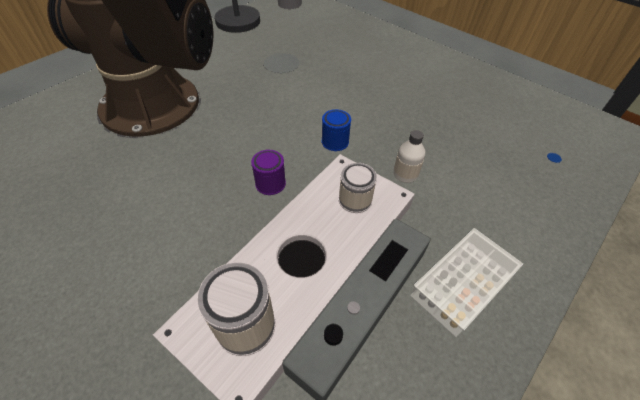

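View pics/side0.png

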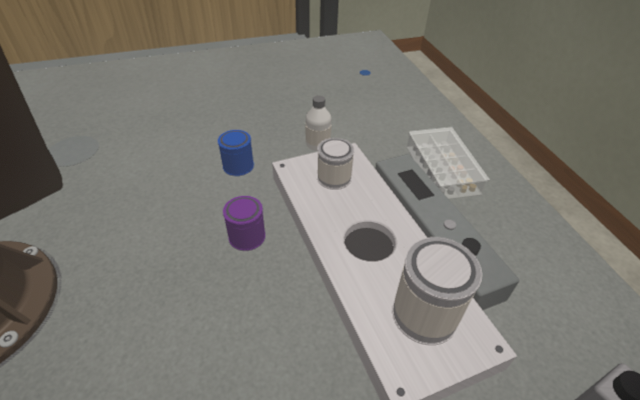

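Candidates in scene: the steel tin at (358,188), the blue one at (336,130) and the purple one at (269,172). The one I want is the steel tin with a paper band standing on the deck. I'll check it in a crop and refine the poses.

```bash
cat > fit.py <<'E'
from h import *
from scipy.optimize import minimize
def sil(p,x,y,z0,r,h):
    a=np.linspace(0,2*np.pi,60); P=[proj(p,[x+r*np.cos(t),y+r*np.sin(t),z]) for z in (z0,z0+h) for t in a]
    m=np.zeros((400*4,640*4),np.uint8); cv2.fillConvexPoly(m,cv2.convexHull((np.array(P)*4+2).astype(np.int32)),1); return m>0
def fit(pics,regs,x0,z0,r,h):
    R=[cv2.resize(g.astype(np.uint8),(2560,1600),interpolation=cv2.INTER_NEAREST)>0 for g in regs]
    def c(q): 
        s=0
        for p,g in zip(pics,R):
            m=sil(p,q[0],q[1],z0,r,h); s+=1-(m&g).sum()/(m|g).sum()
        return s
    o=minimize(c,x0,method='Nelder-Mead',options=dict(initial_simplex=np.array([x0,[x0[0]+.01,x0[1]],[x0[0],x0[1]+.01]]),xatol=2e-4))
    return o.x,o.fun
E
python3 - <<'E'
from fit import *
np.set_printoptions(precision=4,suppress=True)
A=ctrl.snapshot('scene');B=ctrl.snapshot('side')
cv2.imwrite('pics/crop.png',cv2.resize(cv2.cvtColor(A['image'][90:290,220:440],cv2.COLOR_RGB2BGR),None,fx=3,fy=3,interpolation=cv2.INTER_CUBIC)[:600])
def pick(p,l,x,y):
    u,v=proj(p,[x,y,.075]); 
    return next(r['region'] for r in ctrl.trace(p,l) if r['region'][int(v),int(u)])
for l,x0,r,h in (('small_tin',[.58,.078],.03,.066),('large_tin',[.607,-.207],.042,.108)):
    g=[pick(p,l,*x0) for p in (A,B)]
    print(l,fit([A,B],g,x0,.04,r,h),fit([A],g[:1],x0,.04,r,h),fit([B],g[1:],x0,.04,r,h))
S=[at_z(A,u,v,.04) for u,v in ((341,161),(404,195),(168,332),(239,398))]
print(np.array(S),np.mean(S,0))
for p in(A,B):
    u,v=proj(p,[.581,-.067,.04]); g=p['image'].max(2)
    m=(g<110).astype(np.uint8); n,L=cv2.connectedComponents(m); k=L[int(v),int(u)]; cs,_=cv2.findContours((L==k).astype(np.uint8),0,1)
    c=cs[0][:,0]; W=np.array([at_z(p,a,b,.04)[:2] for a,b in c]); ce,r=cv2.minEnclosingCircle(W.astype(np.float32)); print(ce,r,W.min(0),W.max(0))
E
```

```text
small_tin (array([0.5764, 0.0822]), np.float64(0.09886706612913387)) (array([0.5747, 0.0844]), np.float64(0.03560449822950307)) (array([0.5765, 0.0812]), np.float64(0.024038281804927286))
large_tin (array([ 0.6067, -0.2055]), np.float64(0.06432959777522973)) (array([ 0.6057, -0.2044]), np.float64(0.01688142135437365)) (array([ 0.6067, -0.2068]), np.float64(0.013911173016908474))
[[ 0.4925  0.1419  0.04  ]
 [ 0.6348  0.1548  0.04  ]
 [ 0.533  -0.2855  0.04  ]
 [ 0.6722 -0.2718  0.04  ]] [ 0.5831 -0.0652  0.04  ]
(0.5857979655265808, -0.06785983592271805) 0.03903444483876228 [ 0.5474 -0.1061] [ 0.6229 -0.029 ]
(0.5812534093856812, -0.0733511671423912) 0.036941271275281906 [ 0.5452 -0.1071] [ 0.6165 -0.0419]
```

View pics/crop.png

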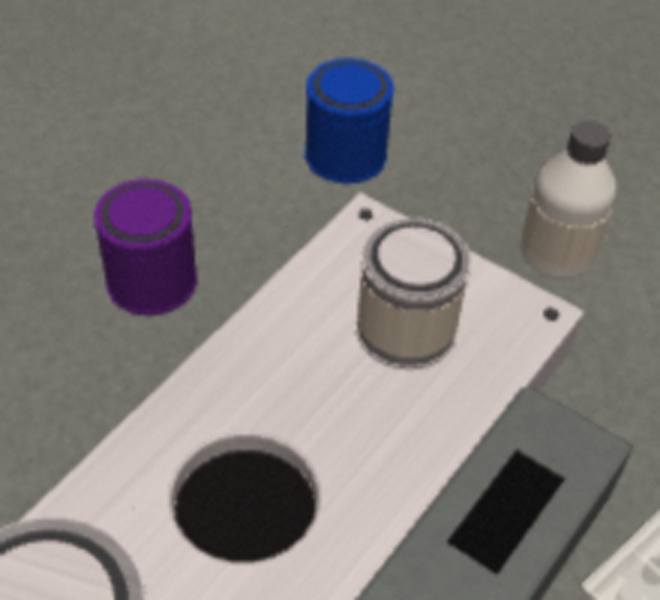

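The crop shows the plain steel tin with the beige band on the deck, so it is the right one (not the blue or purple). Next I'll work out the approach in tool axes and the bottle's clearance.

```bash
cat > mv.py <<'E'
from h import *
from scipy.spatial.transform import Rotation as Rn
def rel(pos,yaw,base=None):
    o=ctrl.get_obs(); R0=Rn.from_euler('xyz',o['orientation'],degrees=True); 
    Rt=Rn.from_euler('xyz',[180,0,yaw],degrees=True)
    print('t',o['clock'],o['tool_pos'],o['orientation'])
    print('shift',np.round(R0.inv().apply(np.array(pos)-o['tool_pos']),4),'turn',np.round((R0.inv()*Rt).as_rotvec(),4))
E
python3 - <<'E'
from mv import *
A=ctrl.snapshot('scene');B=ctrl.snapshot('side')
print(at_z(A,408,178,0),at_z(A,416,137,.1),at_z(B,318,150,0),at_z(B,319,100,.1),at_z(B,319,100,.08))
# tool y -> angle = yaw-90 -> want 185.3 => yaw=-84.7
rel([.576,.082,.36],-84.7)
E
```

```text
[0.60174936 0.23117076 0.        ] [0.5903301  0.23888803 0.1       ] [0.58676899 0.21360076 0.        ] [0.59567293 0.24241279 0.1       ] [0.60545306 0.27353066 0.08      ]
t 1.6 [ 0.16554779 -0.65436227  0.40465955] [ 1.79999841e+02  2.60963432e-04 -1.65801334e+02]
shift [-0.5785  0.6132  0.0447] turn [-0.      0.     -1.4155]
```

{"op": "carry_out", "data": {"moves": "0.0876 -0.5785 0.6132 0.0447 0 0 -1.4155;0.0876 -0.5785 0.6132 0.0447 0 0 -1.4155;0.0876 -0.5785 0.6132 0.0447 0 0 -1.4155;0.0876 -0.5785 0.6132 0.0447 0 0 -1.4155;0.0876 -0.5785 0.6132 0.0447 0 0 -1.4155;0.0876 -0.5785 0.6132 0.0447 0 0 -1.4155;0.0876 -0.5785 0.6132 0.0447 0 0 -1.4155;0.0876 -0.5785 0.6132 0.0447 0 0 -1.4155;0.0876 -0.5785 0.6132 0.0447 0 0 -1.4155;0.0876 -0.5785 0.6132 0.0447 0 0 -1.4155;0.0876 -0.5785 0.6132 0.0447 0 0 -1.4155;0.0876 -0.5785 0.6132 0.0447 0 0 -1.4155;0.0876 -0.5785 0.6132 0.0447 0 0 -1.4155;0.0876 -0.5785 0.6132 0.0447 0 0 -1.4155;0.0876 -0.5785 0.6132 0.0447 0 0 -1.4155;0.0876 -0.5785 0.6132 0.0447 0 0 -1.4155;0.0876 -0.5785 0.6132 0.0447 0 0 -1.4155;0.0876 -0.5785 0.6132 0.0447 0 0 -1.4155;0.0876 -0.5785 0.6132 0.0447 0 0 -1.4155;0.0876 -0.5785 0.6132 0.0447 0 0 -1.4155"}}

```text
clock: 3.6
tool_pos: [0.5756, 0.0815, 0.3599]
orientation: [180.0, -0.0, -84.7]
force: [-0.0, -1.1, -0.7]
opening: 0.0875
```

Run:
```python
from mv import *
np.set_printoptions(precision=4,suppress=True)
rel([.576,.082,.244],-84.7)
p=ctrl.snapshot('wrist'); save(p,'w1')
for l in ('small_tin','large_tin','well'):
    for r in ctrl.mark_of(p,l): print(l,r['confidence'],r['at'],at_z(p,r['at'][1],r['at'][0],.04))
```

```text
t 3.6 [0.5756 0.0815 0.3599] [179.9769  -0.0071 -84.7111]
shift [-0.0005 -0.0005  0.1159] turn [ 0.0004 -0.0001 -0.0002]
small_tin 0.69 [134.3, 512.3] [0.4265 0.0222 0.04  ]
```

View pics/w1.png

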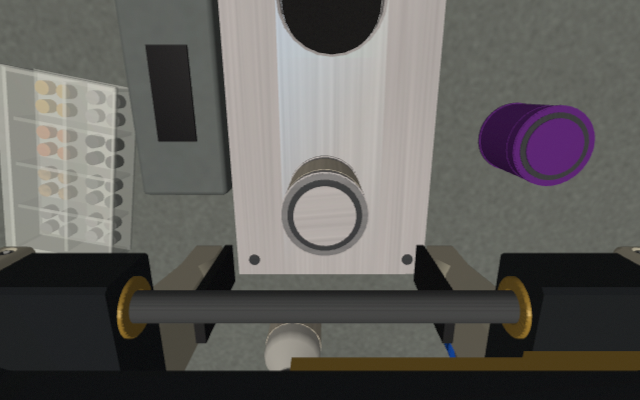

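The wrist view shows the tin lid at (325,216), centred between the fingers, with the well's mouth at (331,~5) on top. I'll check that against the calibration.

Run:
```python
from h import *
p=ctrl.snapshot('wrist')
print(at_z(p,325,216,.106),at_z(p,331,54,.04),at_z(p,278,8,.04),at_z(p,385,8,.04),proj(p,[.583,-.067,.04]))
print(proj(p,[.5756,.0815,.36-.159]))
```

```text
[0.57637244 0.08414701 0.106     ] [ 0.58168843 -0.0257835   0.04      ] [ 0.62435436 -0.05409754  0.04      ] [ 0.54444657 -0.06131452  0.04      ] [334.57255486  -5.7045905 ]
[327.5449166  282.84883488]
```

{"op": "carry_out", "data": {"moves": "0.0876 -0.0015 0 0.03 0 0 0;0.0876 -0.0015 0 0.06 0 0 0;0.0876 -0.0015 0 0.08 0 0 0;0.0876 -0.0015 0 0.1 0 0 0;0.0876 -0.0015 0 0.112 0 0 0;0.0876 -0.0015 0 0.124 0 0 0;0.0876 -0.0015 0 0.124 0 0 0;0.075 -0.0015 0 0.124 0 0 0;0.07 -0.0015 0 0.124 0 0 0;0.065 -0.0015 0 0.124 0 0 0;0.062 -0.0015 0 0.124 0 0 0;0.059 -0.0015 0 0.124 0 0 0;0.056 -0.0015 0 0.124 0 0 0;0.05 -0.0015 0 0.124 0 0 0;0.05 -0.0015 0 0.124 0 0 0;0.05 -0.0015 0 0.124 0 0 0"}}

```text
clock: 5.45
tool_pos: [0.5756, 0.0835, 0.2362]
orientation: [180.0, -0.0, -84.7]
force: [-4.5, 0.2, 6.0]
opening: 0.06
```

Run:
```python
from mv import *
rel([.584,-.066,.236],-84.7)
for n in('scene','wrist'):
  p=ctrl.snapshot(n); save(p,n+'2')
```

```text
t 5.45 [0.57558852 0.08345043 0.23623546] [ 1.79977917e+02 -5.61202497e-03 -8.46969199e+01]
shift [0.1496 0.0054 0.0003] turn [ 0.0004 -0.0001  0.0001]
```

View pics/scene2.png

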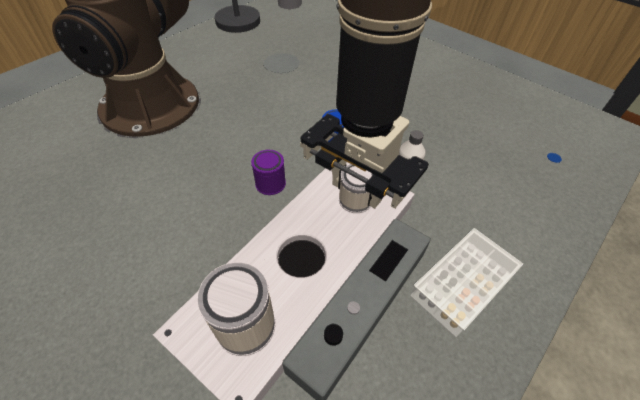

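View pics/wrist2.png

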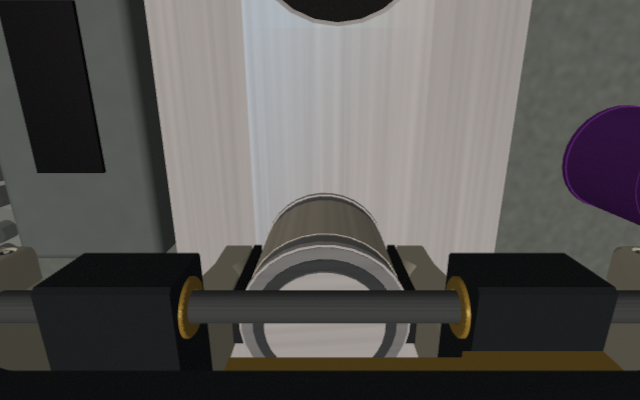

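Gripped: the opening reads 60 mm, which is the tin's diameter, and the tin is upright between the pads. Now I'll slide it to the well.

{"op": "carry_out", "data": {"moves": "0.05 0.004 0 0 0 0 0;0.05 0.012 0.0005 0 0 0 0;0.05 0.022 0.001 0 0 0 0;0.05 0.032 0.001 0 0 0 0;0.05 0.042 0.0015 0 0 0 0;0.05 0.052 0.002 0 0 0 0;0.05 0.062 0.002 0 0 0 0;0.05 0.072 0.0025 0 0 0 0;0.05 0.082 0.003 0 0 0 0;0.05 0.092 0.0035 0 0 0 0;0.05 0.102 0.0035 0 0 0 0;0.05 0.112 0.004 0 0 0 0;0.05 0.12 0.0045 0 0 0 0;0.05 0.128 0.005 0 0 0 0;0.05 0.136 0.005 0 0 0 0;0.05 0.142 0.0055 0 0 0 0;0.05 0.147 0.0055 0 0 0 0;0.05 0.1495 0.0055 0 0 0 0;0.05 0.1495 0.0055 0 0 0 0;0.05 0.1495 0.0055 0 0 0 0"}}

```text
clock: 7.55
tool_pos: [0.584, -0.066, 0.2356]
orientation: [180.0, -0.0, -84.7]
force: [-0.9, 0.5, -2.6]
opening: 0.0596
```

Run:
```python
from mv import *
rel([.584,-.066,.236],-84.7)
ims=[]
for n in('scene','side'):
  p=ctrl.snapshot(n); u,v=proj(p,[.584,-.066,.06]); u,v=int(u),int(v)
  c=p['image'][v-75:v+75,u-60:u+60].copy()
  ims.append(cv2.resize(cv2.cvtColor(c,cv2.COLOR_RGB2BGR),None,fx=3.3,fy=3.3))
  print(n,u,v)
cv2.imwrite('pics/c3.png',np.hstack(ims))
```

```text
t 7.55 [ 0.58399073 -0.06597631  0.23562032] [ 1.79955800e+02 -4.77437153e-03 -8.47114135e+01]
shift [ 0.     -0.     -0.0004] turn [ 0.0008 -0.0001 -0.0002]
scene 301 248
side 370 230
```

View pics/c3.png

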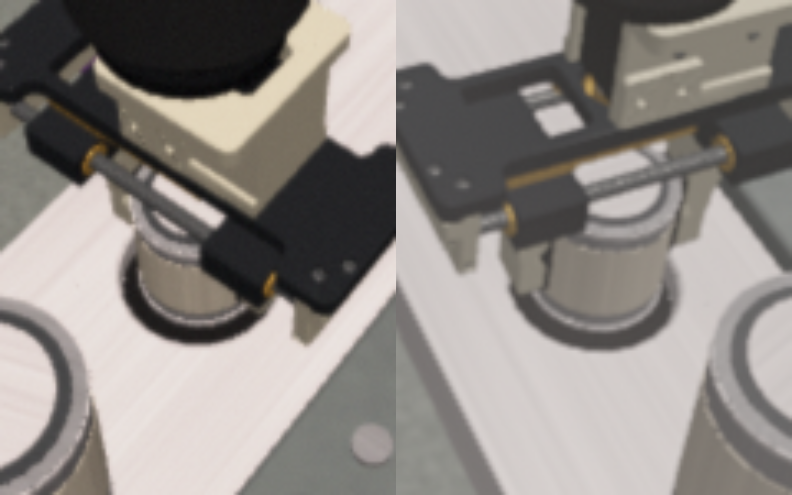

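Both views show the tin held upright over the well, with a dark ring of well all round it. I'll lower it 12 mm, which leaves the fingertips 6 mm above the deck, and check the force.

{"op": "carry_out", "data": {"moves": "0.05 0 0 0.003 0 0 0;0.05 0 0 0.006 0 0 0;0.05 0 0 0.009 0 0 0;0.05 0 0 0.0115 0 0 0;0.05 0 0 0.0115 0 0 0;0.05 0 0 0.0115 0 0 0"}}

```text
clock: 8.25
tool_pos: [0.5842, -0.0659, 0.2244]
orientation: [180.0, -0.0, -84.7]
force: [0.5, 0.1, -2.0]
opening: 0.0596
```

Force is unchanged, so there's no contact with the rim. Now I'll release, then retreat upward.

{"op": "carry_out", "data": {"moves": "0.0876 0 0 0 0 0 0;0.0876 0 0 0 0 0 0;0.0876 0 0 0 0 0 0;0.0876 0 0 0 0 0 0;0.0876 0 0 0 0 0 0;0.0876 0 0 0 0 0 0;0.0876 0 0 0 0 0 0;0.0876 0 0 0 0 0 0"}}

```text
clock: 9.05
tool_pos: [0.5842, -0.0659, 0.2244]
orientation: [180.0, 0.0, -84.7]
force: [-0.3, -0.6, 0.8]
opening: 0.0874
```

{"op": "carry_out", "data": {"moves": "0.0876 0 0 -0.01 0 0 0;0.0876 0 0 -0.03 0 0 0;0.0876 0 0 -0.06 0 0 0;0.0876 0 0 -0.1 0 0 0;0.0876 0 0 -0.14 0 0 0;0.0876 0 0 -0.18 0 0 0;0.0876 -0.04 0 -0.2 0 0 0;0.0876 -0.08 0 -0.2 0 0 0;0.0876 -0.12 0 -0.2 0 0 0;0.0876 -0.16 0 -0.2 0 0 0;0.0876 -0.18 0 -0.2 0 0 0;0.0876 -0.18 0 -0.2 0 0 0"}}

```text
clock: 10.25
tool_pos: [0.5671, 0.1156, 0.4253]
orientation: [-180.0, 0.0, -84.5]
force: [0.1, -0.3, -0.3]
opening: 0.0878
```

Run:
```python
from fit import *
np.set_printoptions(precision=4,suppress=True)
A=ctrl.snapshot('scene');B=ctrl.snapshot('side')
ims=[]
for n,p in(('scene',A),('side',B)):
  u,v=map(int,proj(p,[.584,-.066,.05]))
  c=p['image'][v-75:v+75,u-60:u+60].copy()
  ims.append(cv2.resize(cv2.cvtColor(c,cv2.COLOR_RGB2BGR),None,fx=3.3,fy=3.3))
  for r in ctrl.mark_of(p,'small_tin'): print(n,r['confidence'],at_z(p,r['at'][1],r['at'][0],.022))
cv2.imwrite('pics/c4.png',np.hstack(ims))
def pick(p,l,x,y,z):
    u,v=proj(p,[x,y,z]); 
    return next((r['region'] for r in ctrl.trace(p,l) if r['region'][int(v),int(u)]),None)
g=[pick(p,'large_tin',.607,-.207,.09) for p in (A,B)]
print(fit([A,B],g,[.607,-.207],.04,.042,.108))
g=[pick(p,'small_tin',.584,-.066,.065) for p in (A,B)]
print([x is None for x in g])
if all(x is not None for x in g):
  for z in(.022,.03,.04): print(z,fit([A,B],g,[.584,-.066],max(z,.04),.03,.066-(max(z,.04)-z)))
```

```text
scene 0.83 [ 0.5908 -0.0643  0.022 ]
scene 0.58 [0.4114 0.0213 0.022 ]
scene 0.55 [0.4254 0.1961 0.022 ]
side 0.94 [0.4036 0.0084 0.022 ]
side 0.73 [0.4208 0.1832 0.022 ]
side 0.71 [ 0.5816 -0.0715  0.022 ]
(array([ 0.6073, -0.2056]), np.float64(0.0736841342953265))
[False, False]
0.022 (array([ 0.5848, -0.0678]), np.float64(0.2376234566541523))
0.03 (array([ 0.5861, -0.0699]), np.float64(0.266636372272231))
0.04 (array([ 0.5887, -0.0723]), np.float64(0.38435331337411327))
```

View pics/c4.png

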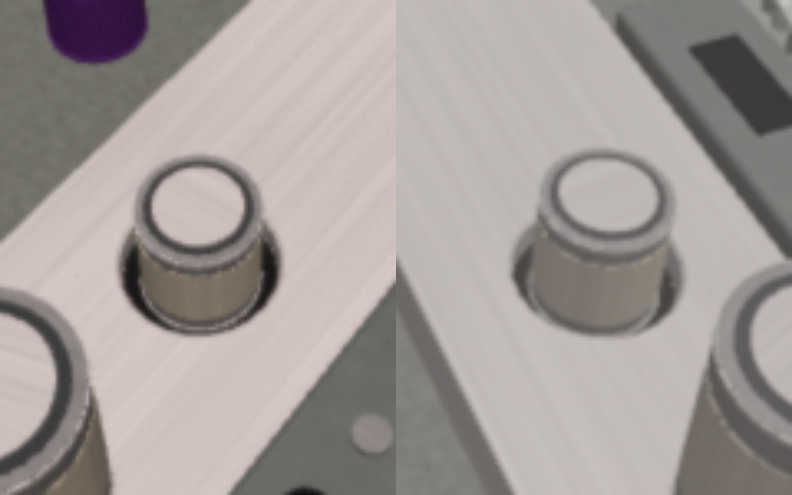

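The tin looks seated, but I'll confirm the height by overlaying the lid circle for floor level against deck level.

Run:
```python
from h import *
from scipy.optimize import least_squares
A=ctrl.snapshot('scene');B=ctrl.snapshot('side')
# dark-ring ellipse centre on lid in each view -> triangulate
ims=[];pts=[]
a=np.linspace(0,2*np.pi,80)
for p in(A,B):
  u,v=map(int,proj(p,[.584,-.066,.05]));s=4
  c=cv2.resize(cv2.cvtColor(p['image'][v-60:v+40,u-45:u+45],cv2.COLOR_RGB2BGR),None,fx=s,fy=s,interpolation=cv2.INTER_CUBIC)
  for z,r,x,y,col in((.088,.03,.584,-.066,(0,255,0)),(.106,.03,.584,-.066,(0,0,255)),(.04,.04,.584,-.066,(255,0,0))):
    P=np.array([(proj(p,[x+r*np.cos(t),y+r*np.sin(t),z])-[u-45,v-60]+.5)*s for t in a]).astype(np.int32)
    cv2.polylines(c,[P],True,col,1)
  ims.append(c)
cv2.imwrite('pics/c5.png',np.hstack(ims))
```

```text
(no output)
```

View pics/c5.png

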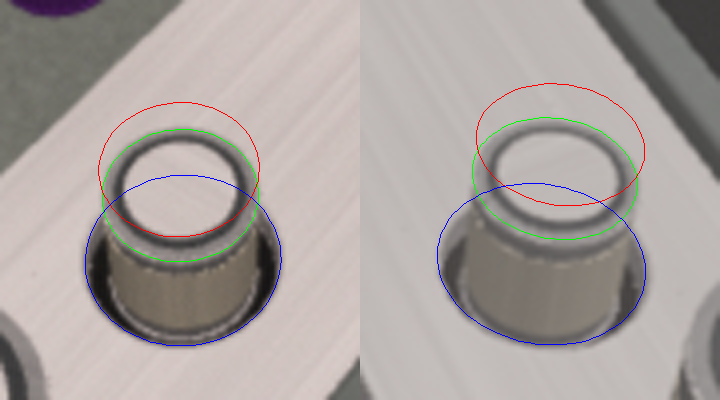

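The lid coincides with the floor-level circle (green, top at 88 mm) in both views and is far from the deck-level one (red). The well's mouth matches the estimate (blue), so the tin is seated upright and I'll hand in.

```bash
python3 -c "
from plant import ctrl
print(ctrl.get_obs()['clock'],ctrl.close_job())"
```

```text
the job is handed in; nothing more can be done
10.75 None
```

The small tin is standing in the well, released and upright, and I handed the job in at about 10.75 s of the 32 s allowed; no verdict was reported. I gripped it across the deck and slid it about 150 mm at deck height until it was over the well. There I lowered it about 11 mm in the grip, let go so it dropped the rest, and moved the arm clear.

**Last checks**
- **Height and tilt:** in both camera views the lid lies on the circle expected for a tin on the well's floor (lid at 88 mm), well away from the circle for deck level. It looks upright.
- **Position:** the outline fit puts the tin at (0.585, -0.068), about 2 mm from my estimate of the well's centre at (0.584, -0.066).
- **Large tin:** it measures (0.607, -0.206) both before and after, so it moved less than 1 mm.

**Disagreements**
- The network's own points for the small tin differed by about 1 cm between the two views: (0.591, -0.064) and (0.582, -0.072).
- The outline fit on the seated tin was loose, because part of the tin is hidden in the well. I relied on the lid overlay instead.

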